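Kit three bushes and hold the clip open over the job card

ROBOT

A 7-joint arm with a two-finger parallel gripper is mounted at the origin on the work surface. World frame = base frame: x ahead of the robot, y to its left, z up, the work surface at z = 0. Lengths are in mm, angles in rad, forces in N, time in s.
With the tool pointing down it reaches from about 425 to 925 mm from the base axis. Payload 6.8 kg.
Tool frame: the origin (TCP) lies between the finger pads, 19 mm behind the fingertips; this is the grasp point; z points along the fingers, y is the line along which they close (so a half turn about z gives the same grasp; the last joint's range is limited). The gripper opens to 85 mm and grips with 20 to 120 N. Pads are 22 mm wide; open, the fingers measure 114 mm over their backs; the gripper's body (76 mm by 85 mm) begins 54 mm behind the grasp point. The pads swing forward as they close: fully open they stand 13 mm farther back than shut.
Start: joints at [1.203, 0.477, 0.022, 1.555, -0.011, 1.109, -0.083], TCP at [173.407, -652.362, 250.008] pointing down, gripper open.
Joint ranges: [-2.96, 2.96], [-0.34, 2.1], [-1.41, 1.46], [0.24, 2.44], [-1.37, 4.51], [0.17, 1.92], [-2.96, 2.96]. Speed limits (rad/s): [2.39, 2.39, 3.14, 3.14, 3.14, 3.14, 3.14].

INTERFACE

Orientations are given as a unit quaternion [x, y, z, w].
In Python, from station import status, optics, sign_off gives the robot as it stands. The module is installed in compiled form; this text tells all that it offers.
- The arm moves only by the tool carry_out, never from a script. Its argument "targets" is one flat list of numbers, 5 for each row, row after row: the shift along the tool's x, y, z in mm, then the turn about the tool's z in rad, then the opening, from 0 (shut) to 1 (fully open). A call has 1 to 20 rows; each row shifts and turns the commanded pose from where the row before left it, along the tool's axes as they then stand; what a row does not reach is not made up. A row lasts 1/10 s, in which the tool goes at most 50 mm and 8.59 degrees, less where a joint would pass 70% of its speed; a pose out of reach is approached as far as the arm can. A call with a gripper value outside its range is refused whole. The fingers move at their own pace and stop on an object; the grip force is fixed at half the most. Time passes only in rows, so rows that do not move let the fingers close. It gives the time, the measured TCP pose, the force, the opening and the grip force at its end, in the units of the state.
- status.sense(): the state, without advancing time (a new reading comes with each control period).
- optics.get_image(name): name is "scene" or "side" or "wrist"; returns a dict with "frame" (480x640x3 uint8, red, green, blue), "camera_matrix" (3x3 intrinsics, pixels), "world_from_camera" (4x4, takes a point from camera to world coordinates). Camera axes: x right, y up, looking along -z (the intrinsics and any distortion apply to the point x, -y, -z); pixel columns grow to the right and rows downward; lengths in mm; the calibration is good to about 2 mm. A picture is of the moment at which its call begins. There is no depth.
- sign_off(): hands the job in; it is judged then, once.
Trained networks look in a picture, given as the dict that the camera call returned (one of the last four; its "shot" number tells which), for a name from the list of things; names that differ only in an ending like _2 or _b are one class to them, and where a whole thing is asked for, a point or a joint stands for the part that bears it (a point fixed in the world has none). Each returns a list of dicts, best first, with "confidence" (0 to 1); they miss things now and then, are a little off and sometimes report something else, mostly with a low value. They report only what shows in the picture. A call takes as long as a camera call. They do not tell look-alikes from the thing itself.
- optics.trace(picture, label): "region" (480x640 bool, what is visible of it) and "point" ([column, row] in pixels, amid what is visible of it).
- optics.pinpoint(picture, label): "point" ([column, row] in pixels: a listed point, or the origin of a listed thing).
The state is a dict: "clock": time; "q": joint angles; "dq": joint speeds; "tau": joint torques, N m; "ee_pos": TCP position; "ee_rot": TCP orientation; "ft_force": force on the tool from outside, world axes, zero at the start; "wrist_torque": the same for the moment, N m; "width": finger opening in mm; "grasp_force": force on a finger pad.
Only numpy, scipy, OpenCV 4.12 (cv2) and the standard library are available. Lean on these libraries where they do the work, as an engineer would, in place of code of your own. Each camera call takes 0.05 s, during which the arm holds its last target. There are 200 camera calls.

TASK

Make up the job tray so that exactly three brass bushes stand upright in it (one is already there; leave the spare one standing on the bench), and let go of them. Then take the spring clip off its stand by squeezing its handles, and hold it wide open over the top edge of the tray's upright card, one jaw well down on each side and touching neither the card nor the tray, ready for a slip to be put under it. Finish while still holding the clip open like that, and leave the other things on the bench alone.

Things in the scene. Friction and masses are not known exactly. Their poses are not given: they have to be found in the camera images.
- tray: Grey open job tray, fixed to the bench, 180 (x) x 200 (y) x 25 mm high outside, walls and floor 4 mm. Origin: centre of its underside, z up. The card stands across it near its +y end, so the space for bushes is y from -95 to about +65 mm in its frame. The bush already inside starts at x -60 to -50 mm, y -65 to -30 mm in this frame.
- card: Stiff upright off-white job card, fixed in the tray, 90 mm wide (its x, the same as the tray's x), 3 mm thick (its y), its top edge level and 125 mm above the bench. Origin: middle of its top edge; z up.
- stand: Fixed steel clip stand: base 120 (x) x 80 (y) x 10 mm with an upright plate 110 mm long (x), 4 mm thick (y), whose top edge is 85 mm above the bench. Origin: centre of its underside. The clip starts clipped on the top edge, handles up, within 25 mm of the middle, its x along the plate.
- clip: Steel spring clip like a big clothes-peg, 24 mm wide (its x), 90 g, starts upright on the stand's plate, handles up. This body is its -y half; origin: on the 10 mm thick pivot pin, 90 mm above the bench. Flat rubber handles rise 50 mm above it, leaning apart to 48 mm overall at their tops, 20 mm and parallel when squeezed to the stop. Grip across y from above, TCP about 32 mm above the pivot.
- clip_arm (a joint): How far the clip is open, rad between its halves: 0 = jaws 4 mm apart (on the plate), 0.5 = handles fully squeezed to a solid stop, jaw tips gaping 26 mm. The spring closes it with 0.24 N m at 0 and 0.44 N m at 0.5: squeezing the handles takes 5 to 15 N.
- tip_a (a point): Inner lower tip of the clip's -y jaw, 45 mm below the pivot.
- tip_b (a point): Inner lower tip of the clip's +y jaw, 45 mm below the pivot.
- bush0: Brass bush (upright tube), 32 mm outside, 22 mm bore, 35 mm tall, 100 to 160 g. Origin: centre of its underside. Starts standing on the bench in the loose row ahead of the robot; the row's places are shuffled.
- bush1: Brass bush (upright tube), 32 mm outside, 22 mm bore, 35 mm tall, 100 to 160 g. Origin: centre of its underside. Starts standing on the bench in the loose row ahead of the robot; the row's places are shuffled.
- bush2: Brass bush (upright tube), 32 mm outside, 22 mm bore, 35 mm tall, 100 to 160 g. Origin: centre of its underside. Starts standing on the bench in the loose row ahead of the robot; the row's places are shuffled.
- bush3: Brass bush (upright tube), 32 mm outside, 22 mm bore, 35 mm tall, 100 to 160 g. Origin: centre of its underside. Starts standing in the tray, on its floor.
- collar: Bystander: flat steel ring, 44 mm across, 15 mm tall, standing in the row with the bushes. Origin: on its underside.
- punch: Bystander: steel punch lying beyond the row, 12 mm thick, 120 mm long. Origin: on its underside.
- hammer: Bystander: hammer lying at the far side. Origin: on its underside.
- driver: Bystander: screwdriver lying at the far side. Origin: on its underside.
- tin: Bystander: grey tin, 70 mm across, 50 mm tall, at the far side. Origin: on its underside.
- fitting: Bystander: stepped steel fitting, 36 mm across, 45 mm tall, near the robot. Origin: on its underside.
- pliers: Bystander: pliers with red grips, lying far to the right. Origin: on its underside.
Mind the look-alikes: they are no part of the job. Leave any black, orange or turquoise look-alike of the bush2 alone.

How it is judged (in metres and radians):
On the way, in this order (a step that is already met when the one before it is completed fails the run):
1. exactly three bushes stand upright in the tray, the fourth on the bench, all let go ((((horizontal distance between bush0 and tray above 0.1 m and height (world z) of bush0 below 0.003 m and angle between bush0's own z axis and vertical below 0.2 rad) and (x of bush1 in the frame of tray between -0.086 and 0.086 m and y of bush1 in the frame of tray between -0.096 and 0.096 m and z of bush1 in the frame of tray below 0.01 m and angle between bush1's own z axis and vertical below 0.2 rad) and (x of bush2 in the frame of tray between -0.086 and 0.086 m and y of bush2 in the frame of tray between -0.096 and 0.096 m and z of bush2 in the frame of tray below 0.01 m and angle between bush2's own z axis and vertical below 0.2 rad) and (x of bush3 in the frame of tray between -0.086 and 0.086 m and y of bush3 in the frame of tray between -0.096 and 0.096 m and z of bush3 in the frame of tray below 0.01 m and angle between bush3's own z axis and vertical below 0.2 rad)) or ((horizontal distance between bush1 and tray above 0.1 m and height (world z) of bush1 below 0.003 m and angle between bush1's own z axis and vertical below 0.2 rad) and (x of bush0 in the frame of tray between -0.086 and 0.086 m and y of bush0 in the frame of tray between -0.096 and 0.096 m and z of bush0 in the frame of tray below 0.01 m and angle between bush0's own z axis and vertical below 0.2 rad) and (x of bush2 in the frame of tray between -0.086 and 0.086 m and y of bush2 in the frame of tray between -0.096 and 0.096 m and z of bush2 in the frame of tray below 0.01 m and angle between bush2's own z axis and vertical below 0.2 rad) and (x of bush3 in the frame of tray between -0.086 and 0.086 m and y of bush3 in the frame of tray between -0.096 and 0.096 m and z of bush3 in the frame of tray below 0.01 m and angle between bush3's own z axis and vertical below 0.2 rad)) or ((horizontal distance between bush2 and tray above 0.1 m and height (world z) of bush2 below 0.003 m and angle between bush2's own z axis and vertical below 0.2 rad) and (x of bush0 in the frame of tray between -0.086 and 0.086 m and y of bush0 in the frame of tray between -0.096 and 0.096 m and z of bush0 in the frame of tray below 0.01 m and angle between bush0's own z axis and vertical below 0.2 rad) and (x of bush1 in the frame of tray between -0.086 and 0.086 m and y of bush1 in the frame of tray between -0.096 and 0.096 m and z of bush1 in the frame of tray below 0.01 m and angle between bush1's own z axis and vertical below 0.2 rad) and (x of bush3 in the frame of tray between -0.086 and 0.086 m and y of bush3 in the frame of tray between -0.096 and 0.096 m and z of bush3 in the frame of tray below 0.01 m and angle between bush3's own z axis and vertical below 0.2 rad)) or ((horizontal distance between bush3 and tray above 0.1 m and height (world z) of bush3 below 0.003 m and angle between bush3's own z axis and vertical below 0.2 rad) and (x of bush0 in the frame of tray between -0.086 and 0.086 m and y of bush0 in the frame of tray between -0.096 and 0.096 m and z of bush0 in the frame of tray below 0.01 m and angle between bush0's own z axis and vertical below 0.2 rad) and (x of bush1 in the frame of tray between -0.086 and 0.086 m and y of bush1 in the frame of tray between -0.096 and 0.096 m and z of bush1 in the frame of tray below 0.01 m and angle between bush1's own z axis and vertical below 0.2 rad) and (x of bush2 in the frame of tray between -0.086 and 0.086 m and y of bush2 in the frame of tray between -0.096 and 0.096 m and z of bush2 in the frame of tray below 0.01 m and angle between bush2's own z axis and vertical below 0.2 rad))) and contact force between the fingers and bush0 below 0.2 N and contact force between the fingers and bush1 below 0.2 N and contact force between the fingers and bush2 below 0.2 N and contact force between the fingers and bush3 below 0.2 N), for 0.2 s.
2. the clip is squeezed open and off the stand (value of joint clip_arm above 0.35 rad and contact force between the fingers and clip above 2 N and contact force between clip and stand below 0.2 N and distance of clip from where it was at the start of the episode above 0.06 m), for 0.2 s.
At the end, for the whole second after the job is handed in: Three bushes upright in the tray, the fourth upright on the bench; fingers hold the clip (over 2 N) open beyond 0.35 rad, still, touching no card, tray or stand (0.3 N); a jaw tip each side of the card, 4 mm clear of its middle, 10 mm below its edge, within 45 mm and 0.35 rad of the edge's middle ((((horizontal distance between bush0 and tray above 0.1 m and height (world z) of bush0 below 0.003 m and angle between bush0's own z axis and vertical below 0.2 rad) and (x of bush1 in the frame of tray between -0.086 and 0.086 m and y of bush1 in the frame of tray between -0.096 and 0.096 m and z of bush1 in the frame of tray below 0.01 m and angle between bush1's own z axis and vertical below 0.2 rad) and (x of bush2 in the frame of tray between -0.086 and 0.086 m and y of bush2 in the frame of tray between -0.096 and 0.096 m and z of bush2 in the frame of tray below 0.01 m and angle between bush2's own z axis and vertical below 0.2 rad) and (x of bush3 in the frame of tray between -0.086 and 0.086 m and y of bush3 in the frame of tray between -0.096 and 0.096 m and z of bush3 in the frame of tray below 0.01 m and angle between bush3's own z axis and vertical below 0.2 rad)) or ((horizontal distance between bush1 and tray above 0.1 m and height (world z) of bush1 below 0.003 m and angle between bush1's own z axis and vertical below 0.2 rad) and (x of bush0 in the frame of tray between -0.086 and 0.086 m and y of bush0 in the frame of tray between -0.096 and 0.096 m and z of bush0 in the frame of tray below 0.01 m and angle between bush0's own z axis and vertical below 0.2 rad) and (x of bush2 in the frame of tray between -0.086 and 0.086 m and y of bush2 in the frame of tray between -0.096 and 0.096 m and z of bush2 in the frame of tray below 0.01 m and angle between bush2's own z axis and vertical below 0.2 rad) and (x of bush3 in the frame of tray between -0.086 and 0.086 m and y of bush3 in the frame of tray between -0.096 and 0.096 m and z of bush3 in the frame of tray below 0.01 m and angle between bush3's own z axis and vertical below 0.2 rad)) or ((horizontal distance between bush2 and tray above 0.1 m and height (world z) of bush2 below 0.003 m and angle between bush2's own z axis and vertical below 0.2 rad) and (x of bush0 in the frame of tray between -0.086 and 0.086 m and y of bush0 in the frame of tray between -0.096 and 0.096 m and z of bush0 in the frame of tray below 0.01 m and angle between bush0's own z axis and vertical below 0.2 rad) and (x of bush1 in the frame of tray between -0.086 and 0.086 m and y of bush1 in the frame of tray between -0.096 and 0.096 m and z of bush1 in the frame of tray below 0.01 m and angle between bush1's own z axis and vertical below 0.2 rad) and (x of bush3 in the frame of tray between -0.086 and 0.086 m and y of bush3 in the frame of tray between -0.096 and 0.096 m and z of bush3 in the frame of tray below 0.01 m and angle between bush3's own z axis and vertical below 0.2 rad)) or ((horizontal distance between bush3 and tray above 0.1 m and height (world z) of bush3 below 0.003 m and angle between bush3's own z axis and vertical below 0.2 rad) and (x of bush0 in the frame of tray between -0.086 and 0.086 m and y of bush0 in the frame of tray between -0.096 and 0.096 m and z of bush0 in the frame of tray below 0.01 m and angle between bush0's own z axis and vertical below 0.2 rad) and (x of bush1 in the frame of tray between -0.086 and 0.086 m and y of bush1 in the frame of tray between -0.096 and 0.096 m and z of bush1 in the frame of tray below 0.01 m and angle between bush1's own z axis and vertical below 0.2 rad) and (x of bush2 in the frame of tray between -0.086 and 0.086 m and y of bush2 in the frame of tray between -0.096 and 0.096 m and z of bush2 in the frame of tray below 0.01 m and angle between bush2's own z axis and vertical below 0.2 rad))) and value of joint clip_arm above 0.35 rad and contact force between the fingers and clip above 2 N and ((y of tip_a in the frame of card above 0.004 m and y of tip_b in the frame of card below -0.004 m) or (y of tip_b in the frame of card above 0.004 m and y of tip_a in the frame of card below -0.004 m)) and z of each of tip_a, tip_b in the frame of card below -0.01 m and x of tip_a in the frame of card between -0.045 and 0.045 m and x of tip_b in the frame of card between -0.045 and 0.045 m and angle between the x axis of clip and the x axis of card, either way round below 0.35 rad and contact force between clip and card below 0.3 N and contact force between clip and tray below 0.3 N and contact force between clip and stand below 0.3 N and height (world z) of clip above 0.125 m and linear speed of clip below 0.03 m/s and contact force between clip and bush0 below 0.2 N and contact force between clip and bush1 below 0.2 N and contact force between clip and bush2 below 0.2 N and contact force between clip and bush3 below 0.2 N); the arm keeps its last pose, push and grip.
It fails at once if a bystander is pushed more than 30 mm: collar, punch, hammer, screwdriver, tin, fitting or pliers (distance of any of collar, punch, hammer, driver, tin, fitting, pliers from where it was at the start of the episode above 0.03 m).
It also fails if it takes over 67 s, if anything falls off the work surface, if the arm or the gripper's body presses on something with over 40 N, if the wrist force passes 120 N, or if a joint passes its speed limit or range.

## Working session

There is one attempt and no reset: what is moved stays moved. The work goes in short steps, Python scripts to look and compute and a tool call to move; the robot and the scene stay as the last step left them, time stands still between calls to the robot, and variables do not carry over. Pictures are saved under pics/ and viewed, at most 10 in all, crops included, and the job is handed in when it is done.

Besides the shell and the picture viewer there is one more tool, called after "Call:" by a JSON object that holds its "name" and its "arguments", one argument or row to a line. carry_out: Moves the arm, as the interface text tells. Its arguments: {"type":"object","properties":{"targets":{"type":"array","items":{"type":"number"}}},"required":["targets"]}

```bash
mkdir -p pics
cat > h.py <<'E'
import numpy as np, cv2
from station import status, optics, sign_off
def ray(p,px):
    K=np.array(p["camera_matrix"]);T=np.array(p["world_from_camera"])
    d=np.linalg.inv(K)@np.array([px[0],px[1],1.]); d=np.array([d[0],-d[1],-d[2]])
    return T[:3,3],T[:3,:3]@d
def at(p,px,z):
    o,d=ray(p,px); return (o+d*(z-o[2])/d[2]).round(1)
def save(p,n,crop=None,s=1):
    f=p["frame"][:,:,::-1]
    if crop: f=f[crop[1]:crop[3],crop[0]:crop[2]]
    cv2.imwrite("pics/"+n,cv2.resize(f,None,fx=s,fy=s,interpolation=cv2.INTER_CUBIC))
E
python3 - <<'E'
from h import *
ps={n:optics.get_image(n) for n in("scene","side")}
cv2.imwrite("pics/a.png",cv2.resize(np.vstack([ps[n]["frame"] for n in ps])[:,:,::-1],(400,600)))
for n,p in ps.items():
    save(p,n+".png")
    print(n,np.array(p["world_from_camera"])[:3].round(2).tolist())
    for l,z in [("tray",0),("card",125),("stand",0),("clip",90),("bush0",0),("collar",0),("fitting",0)]:
        for r in optics.pinpoint(p,l): print(l,np.round(r["point"]),round(r["confidence"],2),at(p,r["point"],z))
s=status.sense();print({k:np.round(v,3).tolist() for k,v in s.items()})
E
```

```text
scene [[0.66, -0.43, 0.62, 1336.1], [0.75, 0.38, -0.54, -760.48], [-0.01, 0.82, 0.57, 798.94]]
tray [242. 280.] 0.72 [ 477.  -240.7    0. ]
card [272. 222.] 0.82 [ 493.4 -161.   125. ]
stand [408. 203.] 0.72 [504.5 275.6   0. ]
clip [408. 169.] 0.76 [484.4 287.5  90. ]
clip [407. 204.] 0.71 [600.  152.2  90. ]
bush0 [330. 246.] 0.69 [511.9 -10.8   0. ]
bush0 [370. 240.] 0.64 [557.9  77.6   0. ]
bush0 [216. 273.] 0.61 [ 418.1 -270.2    0. ]
bush0 [312. 232.] 0.55 [439.   -3.9   0. ]
bush0 [370. 279.] 0.55 [663.  -29.2   0. ]
bush0 [414. 243.] 0.55 [638.3 147.6   0. ]
bush0 [400. 262.] 0.52 [666.9  66.    0. ]
collar [345. 266.] 0.55 [592.3 -37.7   0. ]
fitting [295. 222.] 0.81 [374.   -6.1   0. ]
side [[1.0, 0.06, -0.06, 497.44], [-0.09, 0.58, -0.81, -845.15], [-0.01, 0.82, 0.58, 650.81]]
tray [294. 337.] 0.98 [ 489.1 -239.1    0. ]
card [437. 346.] 0.75 [ 702.4 -393.5  125. ]
card [291. 261.] 0.59 [ 493.7 -166.   125. ]
stand [289. 204.] 0.64 [493.9 248.8   0. ]
stand [342. 267.] 0.55 [606.6 -39.1   0. ]
stand [258. 350.] 0.26 [ 422.2 -263.9    0. ]
clip [288. 172.] 0.7 [496.5 265.3 
[... 201 characters left out ...]
6 [ 427.7 -258.5    0. ]
bush0 [326. 242.] 0.51 [579.   61.4   0. ]
bush0 [268. 263.] 0.49 [440.3  -8.5   0. ]
bush0 [304. 265.] 0.43 [520.7 -23.    0. ]
bush0 [287. 202.] 0.15 [489.2 259.    0. ]
collar [344. 265.] 0.62 [610.5 -33.3   0. ]
collar [382. 197.] 0.27 [755.4 261.6   0. ]
fitting [237. 266.] 0.55 [368.8  -8.9   0. ]
{'clock': 0.8, 'q': [1.203, 0.477, 0.022, 1.555, -0.011, 1.109, -0.083], 'dq': [0.0, 0.001, 0.0, 0.001, -0.001, -0.0, -0.0], 'tau': [0.0, -59.625, 1.606, -28.153, 0.012, 0.002, -0.0], 'ee_pos': [173.415, -652.386, 250.047], 'ee_rot': [0.992, 0.13, 0.0, 0.0], 'ft_force': [0.339, -0.101, 0.213], 'wrist_torque': [0.045, 0.002, 0.004], 'grasp_force': 0.0, 'width': 85.586}
```

View pics/scene.png

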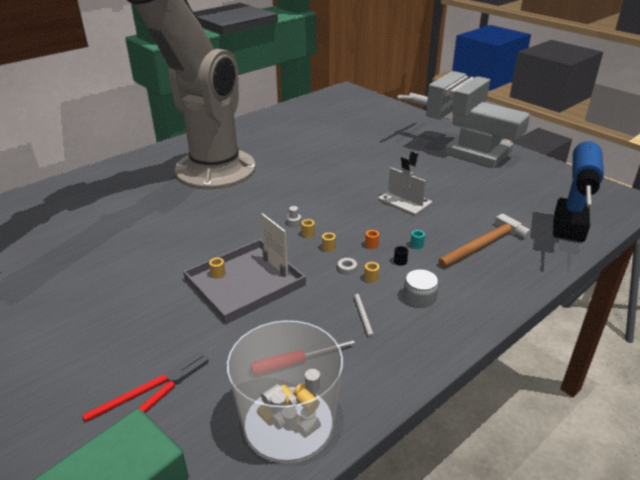

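View pics/side.png

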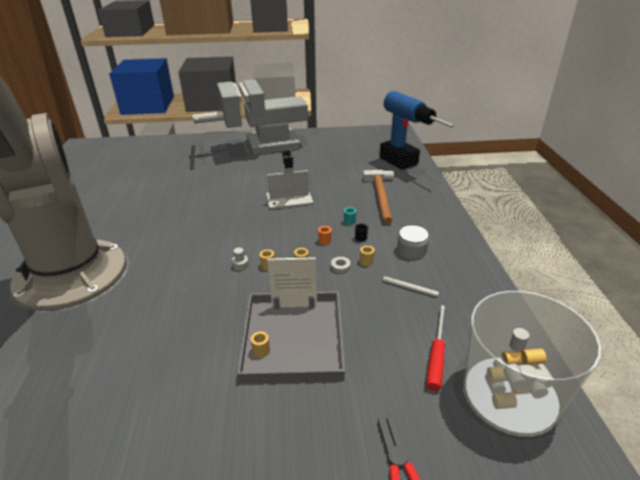

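Brass-coloured bushes in the scene picture: row at (308,228), (329,242) and (372,272), and one in the tray at (216,267). The look-alikes are orange (372,239), turquoise (418,239) and black (400,255). The three row bushes are brass and fit the description. I'll take the one at about (515,-15) first and confirm it from above.

Call:
{"name": "carry_out", "arguments": {
  "targets": [0,0,0,0.13,1,0,0,0,0.13,1,21.4,-39.8,0,0,1,21.4,-39.8,0,0,1,21.4,-39.8,0,0,1,21.4,-39.8,0,0,1,21.4,-39.8,0,0,1,21.4,-39.8,0,0,1,21.4,-39.8,0,0,1,21.4,-39.8,0,0,1,21.4,-39.8,0,0,1,21.4,-39.8,0,0,1,21.4,-39.8,0,0,1,21.4,-39.8,0,0,1,21.4,-39.8,0,0,1,21.4,-39.8,0,0,1,21.4,-39.8,0,0,1,21.4,-39.8,0,0,1]
}}

```text
clock: 2.6
ee_pos: [516.7, -14.1, 250.4]
ee_rot: [1.0, -0.0, 0.0, 0.0]
ft_force: [1.1, -1.5, 0.8]
width: 85.5
grasp_force: 0.0
```

```bash
cat > w.py <<'E'
from h import *
import sys
p=optics.get_image("wrist");save(p,sys.argv[1])
s=status.sense();print(np.round(s["ee_pos"],1),np.round(s["ee_rot"],3),s["clock"])
for a in sys.argv[2:]:
    l,z=a.split("=")
    for r in optics.pinpoint(p,l): print(l,np.round(r["point"]),round(r["confidence"],2),at(p,r["point"],float(z)))
    for r in optics.trace(p,l): 
        m=r["region"]; print("  tr",np.round(r["point"]),round(r["confidence"],2),p["frame"][m].mean(0).round())
E
python3 w.py w1.png bush0=0 collar=0
```

```text
[519.8  -5.5 250.9] [ 1.     0.004  0.002 -0.002] 2.65
bush0 [227.  37.] 0.85 [665.   69.5   0. ]
bush0 [145.  60.] 0.83 [646.7 145.6   0. ]
bush0 [331.  38.] 0.76 [663.8 -23.4   0. ]
bush0 [554. 278.] 0.75 [ 428.7 -271.5    0. ]
bush0 [233. 140.] 0.71 [576.2  70.8   0. ]
bush0 [320. 267.] 0.7 [441.9 -13.7   0. ]
bush0 [325. 200.] 0.66 [515.9 -18.5   0. ]
  tr [335.  27.] 0.98 [171. 153.  87.]
  tr [321. 277.] 0.95 [139. 112.  63.]
  tr [562. 283.] 0.86 [172. 140.  72.]
  tr [216.  29.] 0.83 [53. 52. 52.]
  tr [133.  56.] 0.74 [ 45. 120. 114.]
  tr [224. 145.] 0.66 [167. 110.  55.]
  tr [327. 206.] 0.57 [186. 155.  84.]
collar [347. 109.] 0.88 [604.3 -38.9   0. ]
  tr [350. 102.] 0.9 [212. 207. 201.]
  tr [316. 325.] 0.17 [169. 163. 157.]
```

View pics/w1.png

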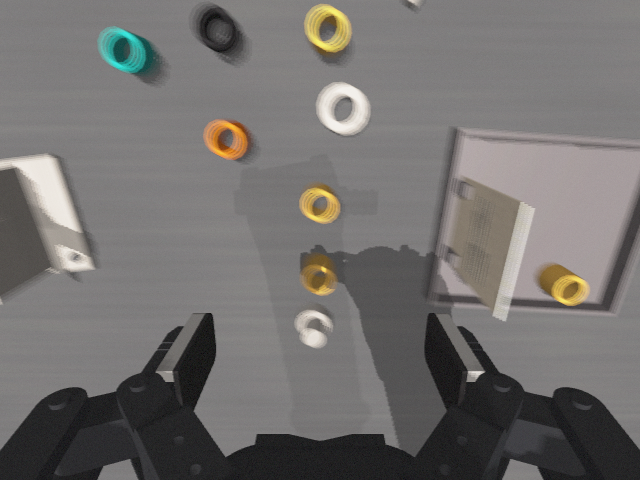

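The wrist view shows brass bushes at (320,205), (320,275) and (328,28), with the fourth in the tray at (565,285). The collar is at (343,108), and the orange, black and turquoise look-alikes are at the upper left. The target is (320,205), near (516,-18). I'll go lower for one settled look.

Call:
{"name": "carry_out", "arguments": {
  "targets": [0,1.5,30,0,1,0,1.5,35,0,1,0,0,35,0,1,0,0,20,0,1,0,0,0,0,1,0,0,0,0,1]
}}

```text
clock: 3.45
ee_pos: [515.9, -19.9, 130.5]
ee_rot: [1.0, -0.001, -0.0, 0.0]
ft_force: [1.6, 0.4, 0.3]
width: 85.4
grasp_force: 0.0
```

```bash
python3 w.py w2.png bush0=0 tray=0 card=125
python3 - <<'E'
from h import *
p=optics.get_image("wrist")
for r in optics.trace(p,"bush0"):
    m=r["region"].astype(np.uint8); x,y,w,h=cv2.boundingRect(m); print(round(r["confidence"],2),x,y,w,h,at(p,(x+w/2,y+h/2),35))
E
```

```text
[516.6 -19.5 131.2] [ 1.    -0.001  0.001  0.   ] 3.5
bush0 [316. 325.] 0.86 [442.8 -16.    0. ]
bush0 [48. 32.] 0.76 [646.5 144.8  -0. ]
bush0 [319. 232.] 0.69 [519.1 -18.7   0. ]
  tr [36. 30.] 0.96 [ 30. 103.  98.]
  tr [172. 154.] 0.83 [174. 111.  34.]
  tr [326.  14.] 0.74 [155. 138.  72.]
  tr [168.  12.] 0.71 [35. 34. 35.]
  tr [313. 341.] 0.63 [161. 132.  65.]
  tr [315. 247.] 0.63 [181. 154.  74.]
tray [612. 272.] 0.7 [ 487.5 -236.5    0. ]
  tr [565. 273.] 0.69 [138. 129. 123.]
  tr [318. 341.] 0.22 [162. 132.  64.]
  tr [577. 311.] 0.56 [135. 125. 113.]
0.97 295 312 44 62 [450.9 -16.   35. ]
0.96 303 0 55 31 [648.3 -23.6  35. ]
0.93 0 0 76 60 [641.8 128.8  35. ]
0.87 127 0 72 29 [648.8  62.7  35. ]
0.69 295 216 48 60 [522.  -17.5  35. ]
0.62 149 128 67 55 [577.6  61.3  35. ]
```

Call:
{"name": "carry_out", "arguments": {
  "targets": [2.5,0,30,0,1,0,0,35,0,1,0,0,28,0,1,0,0,12.5,0,1,0,0,0,0,1,0,0,0,0,0,0,0,0,0,0,0,0,0,0,0,0,0,0,0,0,0,0,0,0,0,0,0,0,0,0,0,0,0,0,0]
}}

```text
clock: 5.1
ee_pos: [519.2, -18.7, 25.8]
ee_rot: [1.0, -0.0, 0.001, 0.0]
ft_force: [-1.3, -0.9, 8.0]
width: 30.1
grasp_force: 58.8
```

Call:
{"name": "carry_out", "arguments": {
  "targets": [0,0,-15,0,0,0,0,-35,0,0,0,0,-45,0,0,0,0,-45,0,0,0,0,-45,0,0,0,0,-15,0,0,-4.5,36,0,0,0,-4.5,36,0,0,0,-4.5,36,0,0,0,-4.5,36,0,0,0,-4.5,36,0,0,0,-4.5,36,0,0,0,-4.5,36,0,0,0,0,0,0,0,0,0,0,0,0,0,0,0,0,0,0]
}}

```text
clock: 6.7
ee_pos: [487.1, -269.3, 224.5]
ee_rot: [1.0, 0.001, 0.0, -0.0]
ft_force: [0.2, 0.7, -1.1]
width: 30.3
grasp_force: 59.6
```

```bash
python3 w.py w3.png bush0=4 tray=0 card=125
```

```text
[ 487.3 -269.   224.6] [ 1.     0.001  0.    -0.   ] 6.75
bush0 [322. 262.] 0.89 [ 430.5 -270.4    4. ]
bush0 [ 70. 252.] 0.83 [440.1 -20.8   4. ]
bush0 [322. 312.] 0.66 [ 372.7 -270.9    4. ]
  tr [320. 341.] 0.97 [139. 109.  53.]
  tr [ 54. 258.] 0.92 [143. 120.  60.]
  tr [319. 264.] 0.75 [137. 106.  54.]
  tr [20.  6.] 0.59 [98. 77. 41.]
tray [289. 206.] 0.97 [ 486.5 -238.8    0. ]
  tr [270. 199.] 0.76 [156. 147. 145.]
card [148. 239.] 0.83 [ 495.8 -159.4  125. ]
  tr [169. 214.] 0.98 [118. 111. 103.]
```

View pics/w3.png

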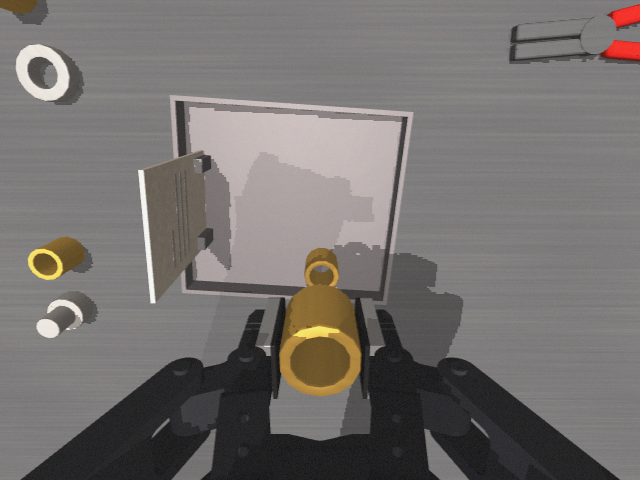

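The held bush is upright in the fingers. The tray bush is at (320,265), the tray spans (172..412, 97..300), and the card's top edge runs (143,170)-(153,300), a yaw of about 0.07. Lowering.

Call:
{"name": "carry_out", "arguments": {
  "targets": [0,0,30,0,0,0,0,45,0,0,0,0,45,0,0,0,0,40,0,0,0,0,25,0,0,0,0,8,0,0,0,0,2,0,0,0,0,0,0,0,0,0,0,0,0.65,0,0,0,0,0.65,0,0,0,0,0.65,0,0,0,0,0.65]
}}

```text
clock: 8.25
ee_pos: [487.2, -270.8, 29.8]
ee_rot: [1.0, -0.0, 0.0, 0.0]
ft_force: [0.1, -0.1, 0.3]
width: 55.5
grasp_force: 0.0
```

Call:
{"name": "carry_out", "arguments": {
  "targets": [0,0,-25,0,0.65,0,0,-45,0,0.65,0,0,-45,0,1,0,0,-45,0,1,0,0,-35,0,1,21.75,-30.5,0,0,1,21.75,-30.5,0,0,1,21.75,-30.5,0,0,1,21.75,-30.5,0,0,1,21.75,-30.5,0,0,1,21.75,-30.5,0,0,1,21.75,-30.5,0,0,1,21.75,-30.5,0,0,1,0,0,35,0,1,0,0,45,0,1,0,0,15,0,1,0,0,0,0,1,0,0,0,0,1]
}}

```text
clock: 10.05
ee_pos: [661.8, -26.9, 130.9]
ee_rot: [1.0, -0.0, 0.001, -0.0]
ft_force: [0.4, -0.3, 0.3]
width: 85.3
grasp_force: 0.0
```

```bash
python3 w.py w4.png bush0=0
```

```text
[662.3 -26.8 131.7] [ 1.    -0.     0.002 -0.   ] 10.1
bush0 [ 84. 253.] 0.92 [649.4 146.7   0. ]
bush0 [318. 233.] 0.85 [664.8 -24.7   0. ]
bush0 [185. 231.] 0.69 [665.9  70.5   0. ]
bush0 [202. 336.] 0.49 [579.1  67.7   0. ]
  tr [318. 246.] 0.94 [166. 137.  66.]
  tr [ 68. 263.] 0.94 [ 27. 107. 101.]
  tr [176. 239.] 0.73 [30. 29. 30.]
  tr [214. 341.] 0.71 [103.  55.  22.]
  tr [260.  56.] 0.29 [227. 226. 228.]
```

Call:
{"name": "carry_out", "arguments": {
  "targets": [2,-1,30,0,0.8,0,0,35,0,0.8,0,0,28,0,0.8,0,0,12.5,0,0.8,0,0,0,0,0.8,0,0,0,0,0,0,0,0,0,0,0,0,0,0,0,0,0,0,0,0,0,0,0,0,0,0,0,0,0,0,0,0,-15,0,0,0,0,-35,0,0,0,0,-45,0,0,0,0,-45,0,0,0,0,-45,0,0,0,0,-15,0,0]
}}

```text
clock: 11.9
ee_pos: [665.4, -25.3, 231.4]
ee_rot: [1.0, -0.0, 0.005, -0.0]
ft_force: [-0.1, 0.3, -0.1]
width: 30.8
grasp_force: 59.5
```

Call:
{"name": "carry_out", "arguments": {
  "targets": [-15.5,30.5,0,0,0,-15.5,30.5,0,0,0,-15.5,30.5,0,0,0,-15.5,30.5,0,0,0,-15.5,30.5,0,0,0,-15.5,30.5,0,0,0,-15.5,30.5,0,0,0,-15.5,30.5,0,0,0,0,0,0,0,0,0,0,0,0,0,0,0,0,0,0]
}}

```text
clock: 13.0
ee_pos: [539.4, -268.2, 224.3]
ee_rot: [1.0, 0.001, 0.0, -0.0]
ft_force: [0.1, 0.2, -1.0]
width: 30.7
grasp_force: 59.5
```

```bash
python3 w.py w5.png bush0=4 tray=0
```

```text
[ 539.6 -267.9  224.2] [ 1.     0.001  0.    -0.   ] 13.05
bush0 [322. 257.] 0.8 [ 488.2 -269.6    4. ]
bush0 [319. 312.] 0.65 [ 425.9 -267.     4. ]
bush0 [ 79. 297.] 0.64 [443.1 -18.8   4. ]
  tr [322. 259.] 0.96 [143. 112.  57.]
  tr [323. 336.] 0.68 [146. 115.  56.]
  tr [ 67. 304.] 0.57 [147. 123.  60.]
tray [292. 253.] 0.72 [ 490.3 -239.2   -0. ]
  tr [260. 239.] 0.93 [150. 141. 139.]
```

View pics/w5.png

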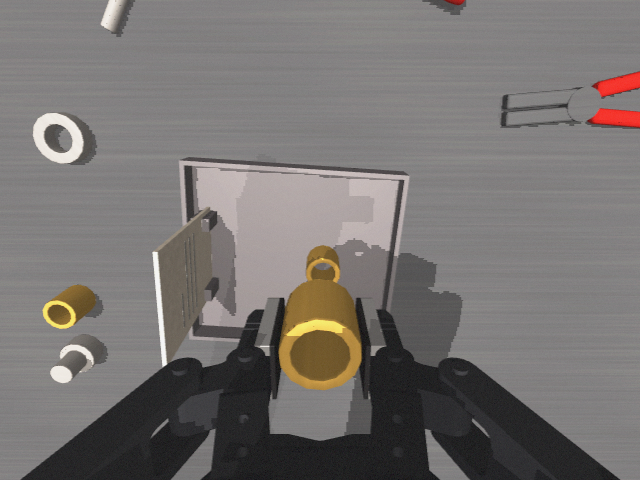

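The second bush is held upright. The first stands in the tray at (322,262), and the spare is on the bench at (68,305). Lowering, releasing and rising.

Call:
{"name": "carry_out", "arguments": {
  "targets": [0,0,30,0,0,0,0,45,0,0,0,0,45,0,0,0,0,40,0,0,0,0,25,0,0,0,0,8,0,0,0,0,2,0,0,0,0,0,0,0,0,0,0,0,0.65,0,0,0,0,0.65,0,0,0,0,0.65,0,0,-25,0,0.65,0,0,-45,0,0.65,0,0,-45,0,1,0,0,-45,0,1,0,0,-45,0,1,0,0,-20,0,1,0,0,0,0,1]
}}

```text
clock: 15.05
ee_pos: [540.9, -270.4, 258.3]
ee_rot: [1.0, -0.0, 0.003, 0.002]
ft_force: [0.3, 0.1, -0.9]
width: 85.6
grasp_force: 0.0
```

Run:
```python
from h import *
for n in ("scene","side"):
    p=optics.get_image(n); save(p,n+"2.png")
    for r in optics.trace(p,"bush0"):
        m=r["region"].astype(np.uint8); print(n,round(r["confidence"],2),cv2.boundingRect(m),at(p,r["point"],20))
    for r in optics.pinpoint(p,"card"): print("card",at(p,r["point"],125))
    if n=="side": save(p,"side2c.png",(220,140,400,400),2)
# card edge from shot w3 frame: geometry needs fresh shot
p=optics.get_image("wrist"); save(p,"w6.png")
for r in optics.trace(p,"card"):
    m=r["region"]; c=cv2.convexHull(np.argwhere(m)[:,::-1].astype(np.int32)); c=cv2.approxPolyDP(c,6,True)[:,0]
    print(r["confidence"],[(q.tolist(),at(p,q,125).tolist()) for q in c])
s=status.sense();print(s["ee_pos"],s["clock"])
```

```text
scene 0.82 (410, 230, 15, 19) [647.1 138.4  20. ]
scene 0.78 (393, 245, 16, 21) [668.   63.6  20. ]
scene 0.77 (238, 281, 17, 22) [ 534.5 -273.7   20. ]
scene 0.65 (301, 219, 14, 19) [429.9  -5.1  20. ]
scene 0.65 (366, 231, 12, 17) [574.9  69.9  20. ]
scene 0.51 (223, 269, 16, 22) [ 485.4 -272.4   20. ]
scene 0.49 (209, 258, 16, 21) [ 421.3 -280.1   20. ]
card [ 489.6 -156.5  125. ]
card [ 570.1 -120.4  125. ]
side 0.83 (312, 327, 18, 25) [ 534.7 -269.9   20. ]
side 0.75 (282, 330, 18, 25) [ 490.6 -269.2   20. ]
side 0.73 (355, 224, 13, 17) [668.2  75.3  20. ]
side 0.64 (251, 331, 19, 27) [ 432.8 -259.7   20. ]
side 0.6 (343, 207, 14, 19) [644.7 146.5  20. ]
side 0.55 (238, 258, 107, 125) [ 496.3 -223.3   20. ]
side 0.5 (260, 249, 14, 21) [437.6 -15.6  20. ]
card [ 488.1 -166.4  125. ]
0.83 [([214, 199], [566.1, -195.8, 125.0]), ([211, 287], [499.1, -187.3, 125.0]), ([198, 310], [479.7, -175.5, 125.0]), ([176, 325], [466.5, -157.0, 125.0]), ([168, 235], [540.0, -160.7, 125.0])]
[ 538.44074514 -269.42231024  252.75540769] 15.45
```

View pics/side2c.png

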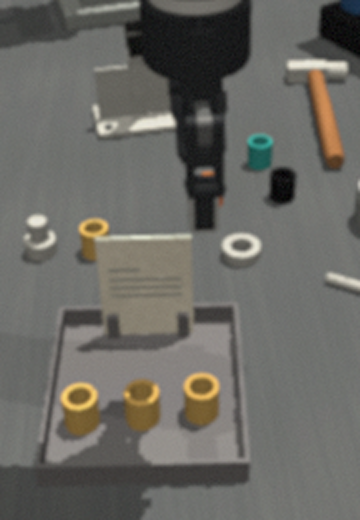

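Three bushes stand upright in the tray (crop (80,408), (142,405), (202,398)) and the spare stands on the bench at (93,238). Now I'll go above the clip.

Call:
{"name": "carry_out", "arguments": {
  "targets": [-3.4,-40.8,0,0,1,-3.4,-40.8,0,0,1,-3.4,-40.8,0,0,1,-3.4,-40.8,0,0,1,-3.4,-40.8,0,0,1,-3.4,-40.8,0,0,1,-3.4,-40.8,0,0,1,-3.4,-40.8,0,0,1,-3.4,-40.8,0,0,1,-3.4,-40.8,0,0,1,-3.4,-40.8,0,0,1,-3.4,-40.8,0,0,1,-3.4,-40.8,0,0,1,0,0,0,0,1,0,0,0,0,1,0,0,0,0,1]
}}

```text
clock: 17.05
ee_pos: [495.1, 259.3, 253.5]
ee_rot: [1.0, -0.001, -0.0, 0.001]
ft_force: [0.1, -0.9, 0.2]
width: 85.6
grasp_force: 0.0
```

```bash
python3 w.py w7.png clip=90 stand=0 tip_a=45 tip_b=45
python3 - <<'E'
from h import *
p=optics.get_image("side")
for r in optics.pinpoint(p,"clip"): print(r["point"],r["confidence"],at(p,r["point"],90))
E
```

```text
[495.2 259.  253.6] [ 1.    -0.001 -0.     0.001] 17.1
clip [298. 219.] 0.78 [498.9 276.9  90. ]
  tr [296. 226.] 0.63 [95. 92. 88.]
  tr [310. 180.] 0.43 [208. 203. 197.]
stand [308. 196.] 0.92 [497.2 271.5   0. ]
  tr [309. 178.] 0.96 [205. 201. 195.]
tip_a [301. 207.] 0.83 [497.6 276.8  45. ]
tip_a [308. 204.] 0.67 [499.8 270.8  45. ]
  tr [278. 229.] 0.67 [79. 76. 73.]
tip_b [301. 207.] 0.83 [497.6 276.8  45. ]
tip_b [308. 204.] 0.67 [499.8 270.8  45. ]
  tr [278. 229.] 0.67 [79. 76. 73.]
[287.1, 170.9] 0.6 [495.1 271.3  90. ]
```

View pics/w7.png

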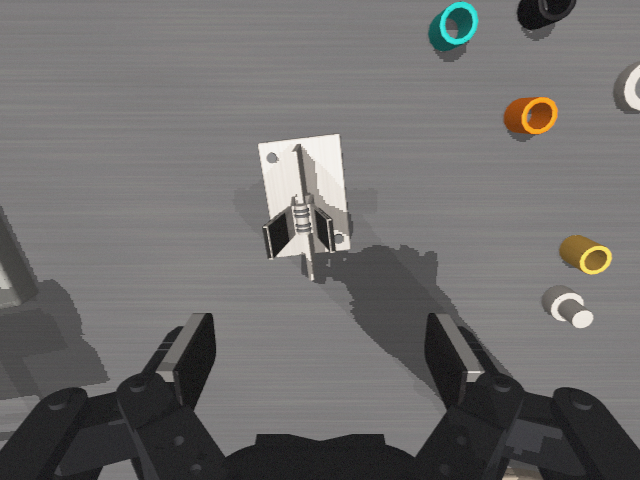

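The view shows the stand base at (258..350,135..258) and the plate's top edge from (297,145) to (312,278). The clip's handle tops are at about (264-270,228-258) on the left and (328-333,223-250) on the right. Converting these at their known heights:

Run:
```python
from h import *
p=optics.get_image("wrist")
P=lambda c,r,z:at(p,(c,r),z)
for n,pts,z in [("plate",[(297,145),(312,278)],85),("base",[(258,143),(273,258),(340,135),(350,250)],10),("handles",[(264,228),(270,259),(329,221),(334,250)],140)]:
    q=[P(*a,z) for a in pts]; print(n,[x.tolist() for x in q],[round(float(np.arctan2(*(q[i]-q[i+1])[[1,0]])),3) for i in range(0,len(q),2)])
save(p,"w7c.png",(220,120,380,300),4.4)
print(p["camera_matrix"][0])
```

```text
plate [[555.7, 278.8, 85.0], [444.2, 268.2, 85.0]] [0.095]
base [[551.4, 320.7, 10.0], [432.6, 311.3, 10.0], [558.8, 242.2, 10.0], [441.7, 229.6, 10.0]] [0.079, 0.107]
handles [[506.4, 298.6, 140.0], [484.1, 295.6, 140.0], [511.3, 255.3, 140.0], [490.7, 251.7, 140.0]] [0.134, 0.173]
[370.15257887   0.         319.78871251]
```

View pics/w7c.png

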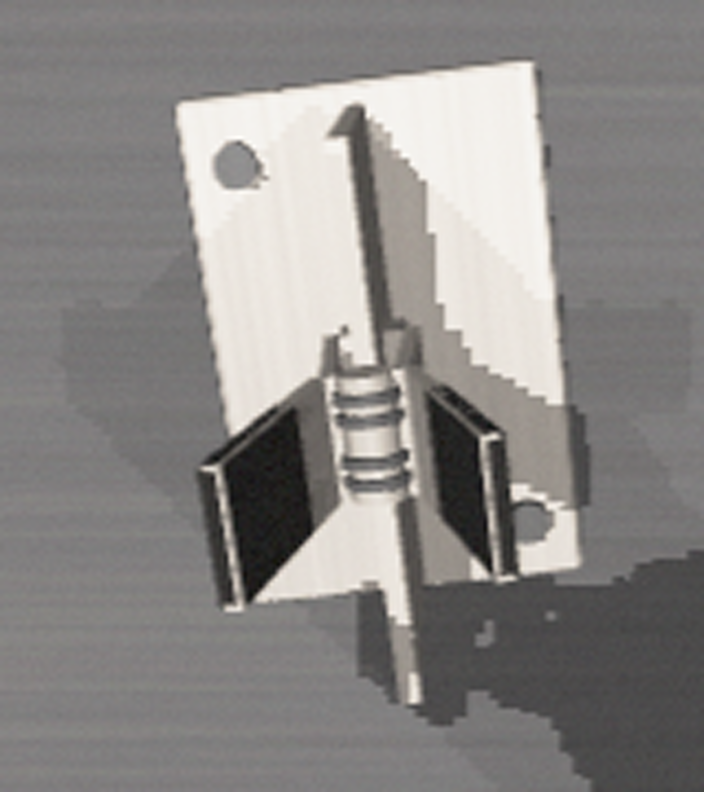

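Call:
{"name": "carry_out", "arguments": {
  "targets": [0,0,0,-0.095,1,4.3,-15.2,0,0,1,0,0,35,0,1,0,0,28,0,1,0,0,10,0,1,0,0,0,0,1,0,0,0,0,1]
}}

```text
clock: 18.35
ee_pos: [498.2, 277.3, 182.0]
ee_rot: [0.999, 0.047, 0.001, -0.0]
ft_force: [0.7, 0.1, 0.8]
width: 85.7
grasp_force: 0.0
```

```bash
python3 w.py w8.png clip=90 stand=0 tip_a=45
python3 - <<'E'
from h import *
p=optics.get_image("wrist"); save(p,"w8c.png",(200,160,440,400),3)
for r in optics.trace(p,"clip"):
    m=r["region"].astype(np.uint8); print(r["confidence"],cv2.boundingRect(m))
    c=max(cv2.findContours(m,0,2)[0],key=len); c=cv2.approxPolyDP(cv2.convexHull(c),3,True)[:,0]
    print([(q.tolist(),at(p,q,140)[:2].tolist()) for q in c])
E
```

```text
[498.4 277.3 182.4] [ 0.999  0.047  0.001 -0.001] 18.4
clip [325. 256.] 0.79 [498.8 274.8  90. ]
  tr [326. 268.] 0.96 [92. 88. 85.]
stand [326. 218.] 0.89 [498.7 272.6   0. ]
  tr [326. 196.] 0.65 [217. 211. 205.]
tip_a [324. 232.] 0.6 [499.7 275.   45. ]
  tr [329. 269.] 0.87 [93. 89. 86.]
  tr [300. 272.] 0.87 [81. 78. 75.]
0.73 (278, 218, 97, 97)
[([332, 218], [537.2, 275.2]), ([374, 270], [513.3, 252.3]), ([372, 310], [491.6, 250.2]), ([283, 314], [485.2, 294.4]), ([278, 287], [499.9, 297.8]), ([280, 268], [510.1, 297.4]), ([311, 222], [534.4, 284.6])]
```

View pics/w8c.png

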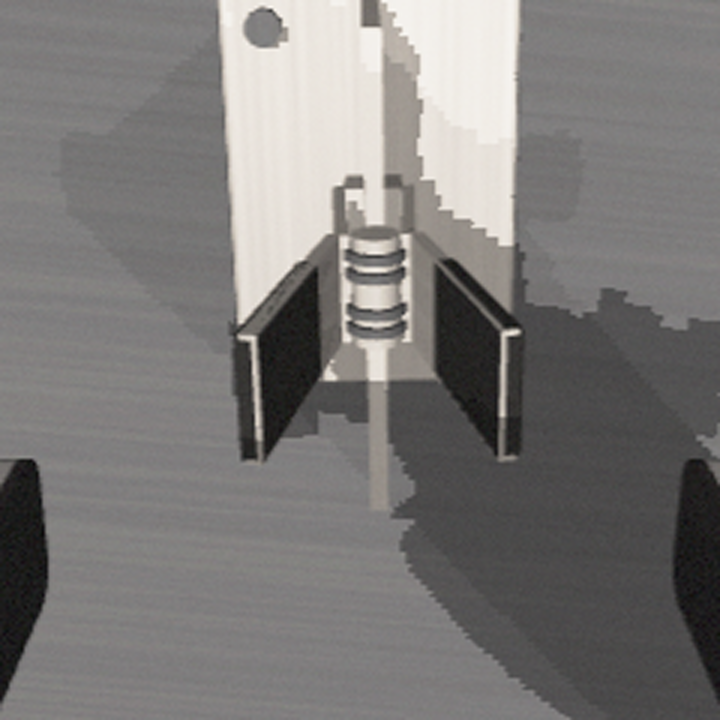

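The clip sits square to the fingers, with its handles at crop (238..520) centred at 379, about 3 mm to the tool's +y of the finger centre (360). I'll correct for that, descend 60 mm and squeeze.

Call:
{"name": "carry_out", "arguments": {
  "targets": [1,3,10,0,1,0,0,20,0,1,0,0,20,0,1,0,0,10,0,1,0,0,0,0,1,0,0,0,0,0,0,0,0,0,0,0,0,0,0,0,0,0,0,0,0,0,0,0,0,0,0,0,0,0,0,0,0,0,0,0]
}}

```text
clock: 20.0
ee_pos: [501.1, 275.1, 123.8]
ee_rot: [0.999, 0.047, 0.003, -0.001]
ft_force: [0.7, 0.0, 10.5]
width: 20.4
grasp_force: 60.4
```

Run:
```python
from h import *
p=optics.get_image("wrist"); s=status.sense()
q=optics.get_image("side")
a=cv2.resize(p["frame"][150:390,200:440],(400,400)); b=cv2.resize(q["frame"][120:220,240:340],(400,400),interpolation=cv2.INTER_CUBIC)
cv2.imwrite("pics/g.png",np.hstack([a,b])[:,:,::-1])
print({k:np.round(s[k],2).tolist() for k in("ee_pos","ft_force","wrist_torque","width","grasp_force")})
```

```text
{'ee_pos': [501.08, 275.06, 123.8], 'ft_force': [0.55, 0.09, 10.9], 'wrist_torque': [0.06, -0.1, -0.04], 'width': 20.58, 'grasp_force': 60.35}
```

View pics/g.png

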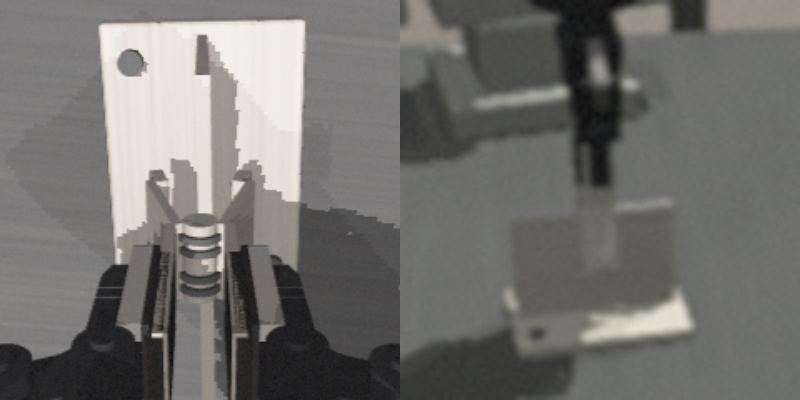

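The handles are squeezed to 20.5 mm and the jaws stand open on both sides of the plate (wrist crop (155,175) and (243,175)). I'll lift straight off and stop short of the card for a look.

Call:
{"name": "carry_out", "arguments": {
  "targets": [0,0,-8,0,0,0,0,-15,0,0,0,0,-20,0,0,0,0,-25,0,0,0,0,-30,0,0,0,0,-25,0,0,0,0,-12,0,0,0,0,0,0,0,0,0,0,0,0,0,0,0,0,0]
}}

```text
clock: 21.1
ee_pos: [498.2, 272.8, 254.5]
ee_rot: [0.999, 0.047, -0.001, 0.001]
ft_force: [-0.7, -0.1, -1.0]
width: 20.5
grasp_force: 59.0
```

Call:
{"name": "carry_out", "arguments": {
  "targets": [-3.95,20,0,0,0,-3.95,34.8,0,0,0,-3.95,34.8,0,0,0,-3.95,34.8,0,0,0,-3.95,34.8,0,0,0,-3.95,34.8,0,0,0,-3.95,34.8,0,0,0,-3.95,34.8,0,0,0,-3.95,34.8,0,0,0,-3.95,34.8,0,0,0,-3.95,34.8,0,0,0,0,14.8,0,0,0,0,0,0,0,0,0,0,0,0,0,0,0,0,0,0]
}}

```text
clock: 22.6
ee_pos: [492.0, -109.7, 255.7]
ee_rot: [0.999, 0.049, -0.0, -0.0]
ft_force: [0.4, -0.2, -0.2]
width: 20.7
grasp_force: 59.0
```

```bash
python3 w.py w9.png card=125 tip_a=185 tip_b=185 clip=228
python3 - <<'E'
from h import *
p=optics.get_image("wrist"); s=status.sense()
print({k:np.round(s[k],2).tolist() for k in("ee_pos","ft_force","width","grasp_force")})
for n,p in(("wrist",p),("side",optics.get_image("side"))):
  for r in optics.trace(p,"card"):
    m=r["region"].astype(np.uint8)
    c=max(cv2.findContours(m,0,2)[0],key=len); c=cv2.approxPolyDP(cv2.convexHull(c),3,True)[:,0]
    print(n,r["confidence"],[(q.tolist(),at(p,q,125)[:2].tolist()) for q in c])
E
```

```text
[ 492.  -109.8  255.9] [ 0.999  0.049 -0.    -0.   ] 22.65
card [387. 238.] 0.63 [ 495.4 -157.4  125. ]
  tr [377. 217.] 0.76 [147. 139. 128.]
tip_a [343. 269.] 0.82 [ 493.8 -122.1  185. ]
tip_a [297. 272.] 0.57 [489.8 -96.4 185. ]
  tr [298. 328.] 0.89 [83. 79. 76.]
  tr [321. 318.] 0.68 [90. 87. 84.]
tip_b [343. 269.] 0.82 [ 493.8 -122.1  185. ]
tip_b [297. 272.] 0.57 [489.8 -96.4 185. ]
  tr [298. 328.] 0.89 [83. 79. 76.]
  tr [321. 318.] 0.68 [90. 87. 84.]
clip [320. 305.] 0.97 [ 493.7 -108.9  228. ]
  tr [319. 319.] 0.81 [91. 87. 84.]
{'ee_pos': [491.91, -111.69, 256.02], 'ft_force': [0.68, -0.96, -0.74], 'width': 20.81, 'grasp_force': 59.05}
wrist 0.88 [([375, 158], [550.7, -142.6]), ([399, 181], [536.9, -161.2]), ([371, 293], [450.4, -154.0]), ([358, 246], [487.2, -139.3]), ([364, 196], [524.3, -138.7])]
wrist 0.37 [([465, 206], [523.9, -210.2]), ([478, 207], [524.1, -219.4]), ([497, 220], [516.0, -235.0]), ([498, 231], [508.1, -237.8]), ([491, 241], [500.1, -234.7]), ([472, 242], [498.1, -221.1]), ([456, 228], [507.4, -207.3]), ([455, 217], [515.4, -204.9])]
side 0.63 [([315, 257], [538.1, -158.7]), ([316, 304], [530.2, -285.9]), ([280, 306], [471.0, -284.7]), ([271, 296], [456.2, -258.9]), ([269, 260], [452.3, -159.1])]
```

View pics/w9.png

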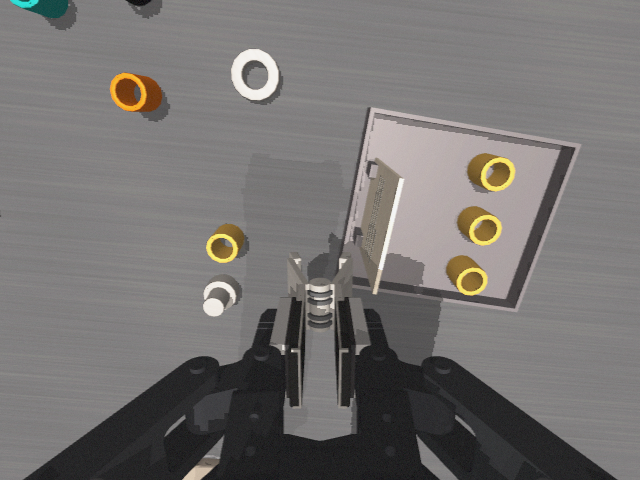

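The card's top edge runs from (401,180) to (376,293), i.e. world (537,-162) to (450,-156), with its middle near (494.5,-159) and yaw about -0.065. The jaw tips are at (297,272) and (343,269), centred 50 mm to +y of it. The bushes at (492,173), (481,227) and (468,275) are upright. I'll turn to line up, move over and look before lowering.

Call:
{"name": "carry_out", "arguments": {
  "targets": [0,0,0,0.08,0,0,0,0,0.08,0,2.8,24.8,0,0,0,2.8,24.8,0,0,0,0,0,15,0,0,0,0,15,0,0,0,0,5,0,0,0,0,0,0,0,0,0,0,0,0,0,0,0,0,0]
}}

```text
clock: 24.25
ee_pos: [494.8, -161.6, 221.8]
ee_rot: [0.999, -0.032, 0.001, 0.0]
ft_force: [0.3, -0.0, -0.1]
width: 20.5
grasp_force: 59.1
```

```bash
python3 w.py w10.png card=125 tip_a=143 clip=187
python3 - <<'E'
from h import *
q=optics.get_image("side")
for l,z in(("tip_a",143),("card",125)):
    for r in optics.pinpoint(q,l): print(l,np.round(r["point"]),round(r["confidence"],2),at(q,r["point"],z))
p=optics.get_image("wrist")
a=p["frame"][130:370,200:440]; b=q["frame"][190:310,230:350]
cv2.imwrite("pics/k.png",np.hstack([cv2.resize(x,(400,400),interpolation=cv2.INTER_CUBIC) for x in(a,b)])[:,:,::-1])
s=status.sense();print({k:np.round(s[k],2).tolist() for k in("ee_pos","ft_force","width","grasp_force")})
E
```

```text
[ 494.7 -161.6  221.8] [ 0.999 -0.033  0.001  0.   ] 24.3
card [314. 254.] 0.96 [ 495.  -157.3  125. ]
card [297. 269.] 0.42 [ 485.2 -145.7  125. ]
  tr [316. 222.] 0.66 [208. 202. 192.]
tip_a [341. 268.] 0.94 [ 491.6 -173.1  143. ]
tip_a [296. 270.] 0.9 [ 492.4 -146.4  143. ]
  tr [319. 315.] 0.75 [89. 85. 82.]
  tr [297. 326.] 0.69 [84. 81. 77.]
clip [319. 304.] 0.82 [ 493.3 -160.3  187. ]
  tr [320. 319.] 0.96 [89. 86. 82.]
  tr [315. 224.] 0.16 [208. 202. 191.]
tip_a [289. 252.] 0.79 [ 490.  -160.9  143. ]
card [290. 261.] 0.57 [ 492.  -166.5  125. ]
{'ee_pos': [494.23, -161.67, 220.99], 'ft_force': [0.18, -0.12, -0.94], 'width': 20.73, 'grasp_force': 59.05}
```

View pics/k.png

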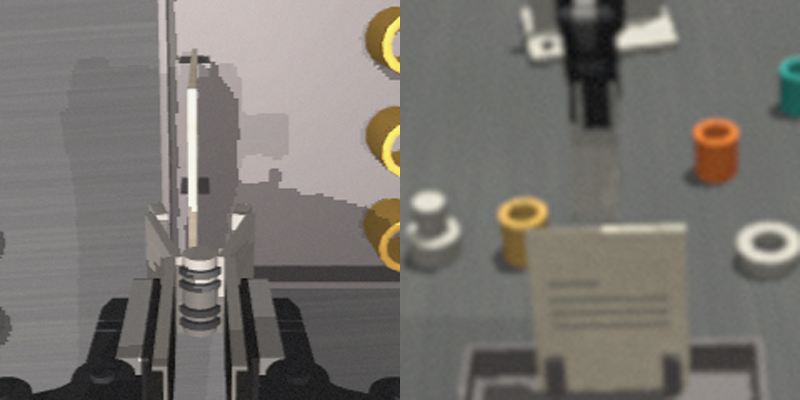

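The wrist view shows the card edge (crop x 193) lying between the jaws (155 and 245), parallel to them and about 2.5 mm to the left (+y) of their centre. I'll correct that and lower 37 mm.

Call:
{"name": "carry_out", "arguments": {
  "targets": [0,-2.5,0,0,0,0,0,5,0,0,0,0,8,0,0,0,0,8,0,0,0,0,8,0,0,0,0,5,0,0,0,0,3,0,0,0,0,0,0,0,0,0,0,0,0,0,0,0,0,0,0,0,0,0,0]
}}

```text
clock: 25.9
ee_pos: [494.6, -159.2, 184.3]
ee_rot: [0.999, -0.033, 0.0, 0.0]
ft_force: [-1.1, 0.5, -0.1]
width: 20.8
grasp_force: 59.1
```

```bash
python3 w.py w11.png card=125 tip_a=108 clip=151 bush0=4
python3 - <<'E'
from h import *
q=optics.get_image("side")
for l,z in(("clip",151),("card",125),("bush0",4)):
    for r in optics.pinpoint(q,l): print(l,np.round(r["point"]),round(r["confidence"],2),at(q,r["point"],z))
s=status.sense();print({k:np.round(s[k],2).tolist() for k in("ee_pos","ft_force","wrist_torque","width","grasp_force","clock")})
E
```

```text
[ 494.6 -159.2  184.3] [ 0.999 -0.033  0.     0.   ] 25.95
card [318. 278.] 0.86 [ 494.9 -157.7  125. ]
  tr [318. 224.] 0.71 [211. 205. 195.]
tip_a [342. 270.] 0.64 [ 491.3 -171.5  108. ]
tip_a [297. 270.] 0.56 [ 493.5 -144.9  108. ]
  tr [296. 328.] 0.94 [86. 83. 79.]
  tr [320. 318.] 0.85 [92. 89. 85.]
clip [322. 303.] 0.69 [ 494.3 -159.2  151. ]
  tr [321. 318.] 0.73 [92. 88. 85.]
bush0 [452. 218.] 0.95 [ 487.3 -269.9    4. ]
bush0 [ 28. 137.] 0.93 [575.6  67.4   4. ]
bush0 [168. 282.] 0.66 [443.8 -18.1   4. ]
bush0 [453. 156.] 0.58 [ 539.3 -268.6    4. ]
  tr [ 4. 15.] 0.88 [21. 20. 21.]
  tr [466. 160.] 0.77 [169. 146.  74.]
  tr [159. 294.] 0.69 [149. 125.  62.]
  tr [321. 230.] 0.69 [216. 211. 201.]
  tr [462. 226.] 0.64 [166. 140.  68.]
  tr [ 21. 138.] 0.57 [138.  77.  22.]
clip [289. 248.] 0.78 [ 490.2 -161.6  151. ]
card [290. 261.] 0.84 [ 491.4 -167.3  125. ]
bush0 [258. 349.] 0.84 [ 422.6 -265.1    4. ]
bush0 [290. 349.] 0.81 [ 482.  -270.4    4. ]
bush0 [320. 348.] 0.79 [ 535.3 -272.8    4. ]
bush0 [347. 217.] 0.63 [642.3 161.1   4. ]
bush0 [270. 262.] 0.55 [445.3 -10.1   4. ]
bush0 [321. 240.] 0.51 [566.7  63.7   4. ]
bush0 [361. 237.] 0.46 [665.8  66.9   4. ]
{'ee_pos': [494.42, -159.15, 184.0], 'ft_force': [-0.51, -0.12, -0.94], 'wrist_torque': [-0.01, -0.02, -0.02], 'width': 20.62, 'grasp_force': 59.05, 'clock': 26.55}
```

The tips are centred on the card edge (mid -158.2 against -157.7) and about 17 mm below it by calculation. There is no contact force, the clip is open to the stop, and the bushes are in place. Handing in.

```bash
python3 -c "
from station import sign_off
print(sign_off())"
```

```text
the job is handed in; nothing more can be done
None
```

The job is handed in (no verdict was shown): three bushes stand upright in the tray, the spare is on the bench, and the clip is held wide open over the card without contact by the last readings; I viewed 12 pictures, two over your limit of 10.

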